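Key a reamer guide bush into its seat and clamp it

TASK

Fit the guide bush that has two ears into the round seat of the flute-boring jig: stand it in the seat and turn it under light pressure until both ears drop fully home into their slots. Then push the sprung clamp arm across by its knob, past the point where it would spring back, so that it snaps over the bush and stays. Do not force the bush down hard, and leave everything else on the bench as it is.

Things in the scene. Friction and masses are not known exactly. Their poses are not given: they have to be found in the camera images.
- bush_grip (a point): Centre of the aluminium grip block of the eared bush to be fitted. The block is 34 mm along x, 24 mm along y, 36 mm tall, with a dark bore in its top; z is up. Grasp it across its 24 mm, along y. The bush is 58 mm tall, about 0.25 kg, and stands upright on the bench; this point is 40 mm above its foot. Half a turn about z makes no difference.
- bush: The same bush; origin at the centre of its foot, axes as above. A round steel spigot 34 mm in diameter reaches from the foot to 22 mm up (lowest 4 mm tapered to 28 mm). Two ears stand out opposite each other along x, 54 mm over both tips, 10 mm wide, from 10 to 22 mm up. Above 22 mm is the grip block.
- seat (a point): Centre of the mouth of the round seat, level with the flat top of its fixed steel ring (72 mm across), 40 mm above the bench; x points to the clamp's pivot, z up. Hole 36.4 mm in diameter, deep enough for the spigot. With the ears lying on the ring (spigot 10 mm in the hole) the bush's grip centre is 30 mm above this point; with the ears fully home, 21 mm.
- jig: The fixed jig; origin on the bench under the seat's centre, axes as the seat's. The ring has two slots opposite each other for the ears, 13 mm wide, 9 mm deep, out to 29.5 mm from the centre. The ring is set at an angle: the slots' line lies anywhere within 30 degrees either side of x, and this angle is not reported; see it from above or feel for it by turning the bush.
- clamp (a joint): Angle of the steel clamp arm: 0 open (as it starts), 1.4 rad locked, pointing from its pivot at the seat's centre. Closes anticlockwise seen from above. An over-centre spring drives it back open below 0.85 rad, and on to 1.4, where it holds, above that. Pushing the knob slowly takes about 6 N. The arm passes 3 mm over the grip of a bush that is fully home and runs into one that is not.
- clamp_knob (a point): Middle of the black upright knob on the clamp arm: a cylinder 16 mm in diameter, 35 mm tall, from 90 to 125 mm above the bench, 50 mm from the pivot axis; it moves with the arm. The arm is a flat bar 88 mm long, 20 mm wide, from 82 to 90 mm above the bench.
- clamp_pivot (a point): A point on the clamp's fixed upright pivot axis, 90 mm above the bench, 95 mm from the seat's centre.
- collar_bush_grip (a point): A bystander: bush of the same size and grip, but with a full round collar 52 mm in diameter in place of the two ears; it does not fit. Centre of its grip block, 40 mm above its foot. Leave it.
- flat_file_mid (a point): A bystander: flat file 240 mm long with wooden handle, lying on the bench; a point on its middle, 10 mm up. Leave it.
- narrow_file_mid (a point): A bystander: narrow file 240 mm long with wooden handle, lying on the bench; a point on its middle, 10 mm up. Leave it.
- offcut_mid (a point): A bystander: wooden offcut 70 x 28 x 16 mm lying on the bench; its centre. Leave it.
- glue_jar_mid (a point): A bystander: amber glass jar 56 mm in diameter, 70 mm tall; its centre. Leave it.
There are look-alikes about, which are no part of the job. Leave any red look-alike of the jig alone. What is shaped like the bush but pink is not meant.

How it is judged:
By the outcome, as a careful person would: the job done as asked, in the order asked, and still so for the second after the job is handed in, with the robot touching nothing.
It also fails if it takes over 72 s, if anything falls off the work surface, if the arm or the gripper's body presses on something with over 40 N, if the wrist force passes 120 N, or if a joint passes its speed limit or range.

ROBOT

A 6-joint arm with a two-finger parallel gripper is mounted at the origin on the work surface. World frame = base frame: x ahead of the robot, y to its left, z up, the work surface at z = 0. Lengths are in m, angles in rad, forces in N, time in s.
With the tool pointing down it reaches from about 0.3 to 0.85 m from the base axis. Payload 4.2 kg.
Tool frame: the origin (TCP) lies at the very end of the fingers, on their centre line; the grasp point (between the pads) lies 19 mm behind it; z points along the fingers, x is the direction in which the jaws open and shut, and the axes are right-handed (so a half turn about z gives the same grasp; the last joint's range is limited). The gripper opens to 91 mm and grips with 3 to 60 N. Pads are 32 mm wide; open, the fingers measure 118 mm over their backs; the gripper's body (76 mm by 178 mm) begins 60 mm behind the grasp point.
Start: joints at [-1.223, 0.32, 1.565, -0, 1.257, -0.02], TCP at [0.207, -0.537, 0.214] pointing down, gripper open.
Joint ranges: [-3.11, 3.11], [-0.84, 2.01], [0.21, 2.61], [-1.34, 4.49], [0.05, 2.63], [-2.56, 2.56]. Speed limits (rad/s): [2.57, 2.57, 3.14, 3.14, 3.14, 3.14].

INTERFACE

Orientations are given as a rotation vector (axis times angle).
In Python, from rig import bot gives the robot as it stands.
- The arm moves only by the shell command python3 -m inch 'ROWS' [FORCE]. ROWS is JSON, a list of rows, each an object of numbers: "grip": the closure, from -1 (fully open) to 1 (shut); "dx", "dy", "dz": the shift along the tool's x, y, z in mm; "wx", "wy", "wz": the turn, a rotation vector about the tool's x, y, z in degrees. In form: [{"grip": .., "dx": .., "dy": .., "dz": .., "wx": .., "wy": .., "wz": ..}, ...]. A call has 1 to 20 rows; each row shifts and turns the commanded pose from where the row before left it, along the tool's axes as they then stand; what a row does not reach is not made up. A row lasts 1/12 s, in which the tool goes at most 41.7 mm and 7.16 degrees, less where a joint would pass 70% of its speed; a pose out of reach is approached as far as the arm can. A call with a gripper value outside its range is refused whole. The fingers move at their own pace and stop on an object; FORCE is the grip in N (left out, the last holds). Time passes only in rows, so rows that do not move let the fingers close. It gives the time, the measured TCP pose, the force and the opening at its end, in the units of the state.
- bot.sense(): the state, without advancing time (a new reading comes with each control period).
- bot.camera(name): name is "side" or "top"; returns the picture (420x560x3 uint8, blue, green, red); there is no depth.
- bot.camera_params(name): a dict with "intrinsics" (3x3 intrinsics, pixels), "pose" (4x4, takes a point from camera to world coordinates). Camera axes: x right, y down, z forward; pixel columns grow to the right and rows downward; lengths in m; the calibration is good to about 2 mm. A picture is of the moment at which its call begins. camera_params takes no time and is no camera call.
- bot.finish_job(): hands the job in, once; it reports no verdict.
The state is a dict: "time": time; "joints": joint angles; "qvel": joint speeds; "joint_torque": joint torques, N m; "tcp_pos": TCP position; "eef_rot": TCP orientation; "wrist_force": force on the tool from outside, world axes, zero at the start; "torque": the same for the moment, N m; "width": opening from 0.0 (shut) to 1.0 (fully open).
Only numpy, scipy, OpenCV 4.12 (cv2) and the standard library are available. Lean on these libraries where they do the work, as an engineer would, in place of code of your own. Each camera call takes 0.05 s, during which the arm holds its last target. There are 200 camera calls.

## Working session

There is one attempt and no reset: what is moved stays moved. The work goes in short steps, Python scripts to look and compute and a shell command to move; the robot and the scene stay as the last step left them, time stands still between calls to the robot, and variables do not carry over. Pictures are saved under pics/ and viewed, about 8 in all and at most 12, crops included, and the job is handed in when it is done.

```bash
ls; mkdir -p pics; python3 - <<'E'
from rig import bot
import cv2
for n in("top","side"):
    cv2.imwrite(f"pics/{n}0.png",bot.camera(n)); p=bot.camera_params(n); print(n,p["intrinsics"],p["pose"])
print(bot.sense())
E
```

```text
pics
top [[430.63935776   0.         280.52189865]
 [  0.         430.63935776 207.73632085]
 [  0.           0.           1.        ]] [[-0.10613079 -0.97301412  0.20488969  0.34691178]
 [-0.99434919  0.1043585  -0.01946792  0.08668921]
 [-0.00243942 -0.20579804 -0.97859145  0.88250312]
 [ 0.          0.          0.          1.        ]]
side [[425.29333478   0.         273.03060887]
 [  0.         425.29333478 205.37062454]
 [  0.           0.           1.        ]] [[-0.99849466 -0.0434697   0.03344852  0.45766316]
 [-0.05480938  0.76757929 -0.63860626  0.575634  ]
 [ 0.00208563 -0.63947824 -0.76880637  0.7136097 ]
 [ 0.          0.          0.          1.        ]]
{'time': 0.1, 'joints': array([-1.22298530e+00,  3.20214142e-01,  1.56555791e+00, -7.25501097e-05,
        1.25736250e+00, -1.99872270e-02]), 'qvel': array([-0.00030696, -0.00044478, -0.00250591, -0.000524  ,  0.00087064,
        0.00102685]), 'joint_torque': array([ 1.17577474e-03, -4.13333738e+01, -2.32508934e+01,  7.30198645e-02,
        4.22195590e-02, -5.03297713e-05]), 'tcp_pos': array([ 0.20658272, -0.53613293,  0.21321194]), 'eef_rot': array([-2.58953172e+00,  1.77725578e+00,  2.03168529e-03]), 'wrist_force': array([ 0.21853395,  0.84517681, -0.28249983]), 'torque': array([ 0.021147  , -0.00339366, -0.00421927]), 'width': 1.000463515286558}
```

View pics/top0.png

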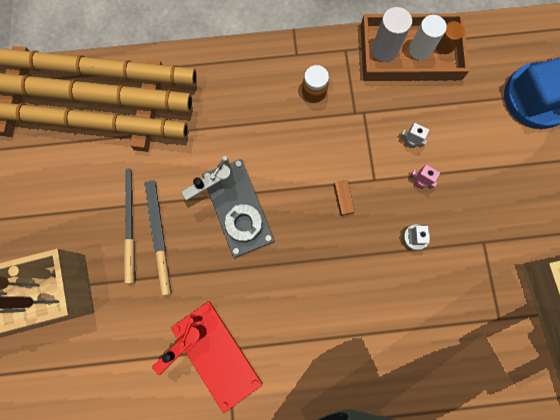

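View pics/side0.png

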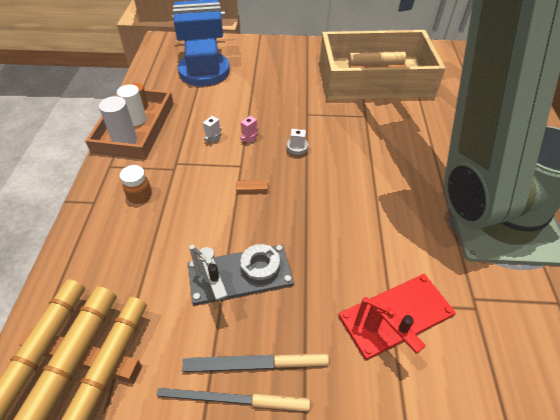

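The top view shows the eared bush near (417,133), pink look-alike (427,176), collar bush (418,236), the jig seat (243,223), clamp knob (198,184), and the red look-alike (210,355). The side view agrees: bush (212,128), seat (261,262), knob (213,272). I'll enlarge the parts that matter.

```bash
cat > h.py <<'E'
import numpy as np, cv2
from rig import bot
from scipy.spatial.transform import Rotation as R
def ray(n,u,v):
    p=bot.camera_params(n);P=p["pose"];d=P[:3,:3]@np.linalg.solve(p["intrinsics"],[u,v,1.]);return P[:3,3],d
def plane(n,u,v,z):
    o,d=ray(n,u,v);return o+d*(z-o[2])/d[2]
def proj(n,X):
    p=bot.camera_params(n);P=p["pose"];c=p["intrinsics"]@(P[:3,:3].T@(np.array(X)-P[:3,3]));return c[:2]/c[2]
def two(a,b):
    (o1,d1),(o2,d2)=ray("top",*a),ray("side",*b)
    s=np.linalg.lstsq(np.c_[d1,-d2],o2-o1,rcond=None)[0]
    p,q=o1+s[0]*d1,o2+s[1]*d2; return (p+q)/2,np.linalg.norm(p-q)
def crop(img,u,v,w,h,k): return cv2.resize(img[v:v+h,u:u+w],None,fx=k,fy=k,interpolation=cv2.INTER_CUBIC)
E
python3 - <<'E'
from h import *
t=cv2.imread("pics/top0.png");s=cv2.imread("pics/side0.png")
a=np.hstack([crop(t,395,115,40,40,8)[:300],crop(s,190,110,40,40,8)[:300]])
b=np.hstack([crop(t,178,150,100,110,3)[:300],crop(s,185,235,113,70,3)[:300]]) 
o=np.zeros((640,800,3),np.uint8)[:600]
o[:a.shape[0],:a.shape[1]]=a; h=min(300,b.shape[0]); o[300:300+h,:b.shape[1]]=b[:h,:800]
cv2.imwrite("pics/c1.png",o); print(b.shape)
E
```

```text
Traceback (most recent call last):
ValueError: all the input array dimensions except for the concatenation axis must match exactly, but along dimension 0, the array at index 0 has size 300 and the array at index 1 has size 210
```

```bash
python3 - <<'E'
from h import *
t=cv2.imread("pics/top0.png");s=cv2.imread("pics/side0.png")
o=np.zeros((600,800,3),np.uint8)
for im,x,y in((crop(t,400,118,30,30,8),0,0),(crop(s,198,114,30,30,8),250,0),(crop(t,178,152,100,110,3),0,250),(crop(s,185,235,113,70,4),310,250)):
    o[y:y+im.shape[0],x:x+im.shape[1]]=im
cv2.imwrite("pics/c1.png",o)
E
```

```text
(no output)
```

View pics/c1.png

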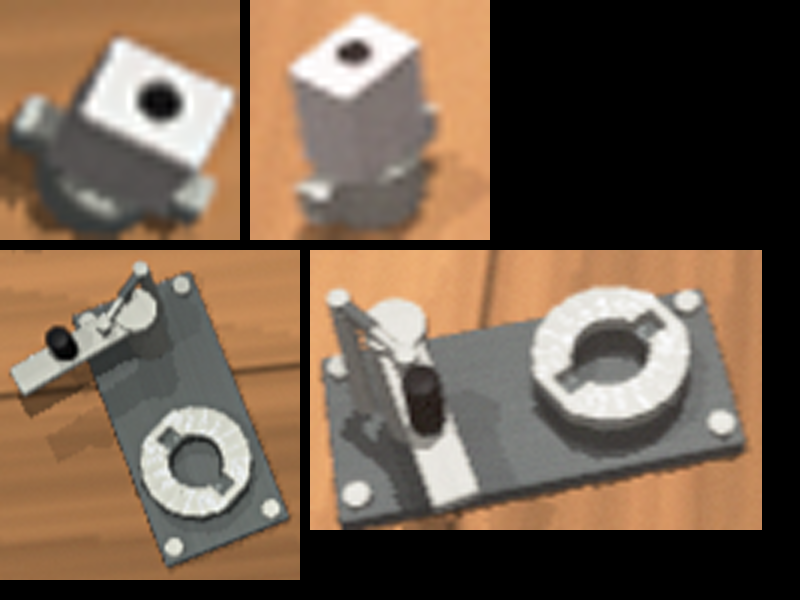

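The crop shows the eared bush (ears along the block's long side), the ring with its slots clearly visible, and the clamp arm and knob. Compute poses.

```bash
python3 - <<'E'
from h import *
np.set_printoptions(precision=4,suppress=True)
T8=lambda x,y:((x+.5)/8-.5+400,(y+.5)/8-.5+118)
S8=lambda x,y:((x-250+.5)/8-.5+198,(y+.5)/8-.5+114)
T3=lambda x,y:((x+.5)/3-.5+178,(y-250+.5)/3-.5+152)
S4=lambda x,y:((x-310+.5)/4-.5+185,(y-250+.5)/4-.5+235)
print("bore",plane("top",*T8(159,101),.058),plane("side",*S8(353,50),.058),two(T8(159,101),S8(353,50)))
c=[plane("top",*T8(*q),.058) for q in((120,38),(235,97),(195,168),(80,108))]
print("centre",np.mean(c,0),[np.linalg.norm(c[i]-c[i-1]) for i in range(4)])
for d in(c[1]-c[0],c[2]-c[3],c[3]-c[0],c[2]-c[1]): print("ang",np.degrees(np.arctan2(d[1],d[0]))%180)
c=[plane("side",*S8(*q),.058) for q in((365,12),(420,45),(348,100),(290,70))]
print("centre s",np.mean(c,0),[np.linalg.norm(c[i]-c[i-1]) for i in range(4)])
for d in(c[1]-c[0],c[2]-c[3],c[3]-c[0],c[2]-c[1]): print("ang",np.degrees(np.arctan2(d[1],d[0]))%180)
# ring by mask: light pixels
for n,f,roi in(("top","pics/top0.png",(178+45,152+50,42,42)),("side","pics/side0.png",(185+53,235+7,46,46))):
    im=cv2.imread(f);x,y,w,h=roi;g=im[y:y+h,x:x+w].astype(int)
    m=((g.min(2)>140)).astype(np.uint8); cs,_=cv2.findContours(m,0,2);k=max(cs,key=cv2.contourArea)
    k=cv2.convexHull(k);pts=np.array([plane(n,*(q[0]+[x,y]),.04)[:2] for q in k])*1e3
    (cx,cy),r=cv2.minEnclosingCircle(pts.astype(np.float32)); e=cv2.fitEllipse(pts.astype(np.float32));print(n,"ring",cx,cy,r,e)
for nm,a,b in(("T",T3(170,438),T3(222,485)),):
    a,b=plane("top",*a,.034),plane("top",*b,.034);d=a-b;print("slot",a,b,np.degrees(np.arctan2(d[1],d[0]))%180)
a,b=plane("side",*S4(651,322),.034),plane("side",*S4(571,378),.034);d=a-b;print("slot s",a,b,np.degrees(np.arctan2(d[1],d[0]))%180)
print("knob top",two(T3(57,333),S4(423,383)),plane("top",*T3(57,333),.125),plane("side",*S4(423,383),.125))
print("pivotcap",two(T3(135,308),S4(398,323)))
# plate corners
for q in((192,274),(288,518),(168,567)): print("plate",plane("top",*T3(*q),.012))
s=bot.sense();print(R.from_rotvec(s["eef_rot"]).as_matrix())
E
```

```text
bore [ 0.6495 -0.2274  0.058 ] [ 0.6513 -0.2279  0.058 ] (array([ 0.6505, -0.2277,  0.0578]), np.float64(0.0016478928977410134))
centre [ 0.6492 -0.227   0.058 ] [np.float64(0.022084548109175477), np.float64(0.03239918012710227), np.float64(0.022242513651171376), np.float64(0.03237558444700106)]
ang 54.29139287668818
ang 54.01276909567498
ang 142.9516381417216
ang 142.89936974223275
centre s [ 0.65   -0.2249  0.058 ] [np.float64(0.033912813752080544), np.float64(0.02386478434507832), np.float64(0.0320066943159208), np.float64(0.023181847187697096)]
ang 142.12885522898438
ang 146.71081845987507
ang 57.201196372827944
ang 56.144378558438895
top ring 503.382568359375 148.0050811767578 37.190670013427734 ((503.3039245605469, 147.3225555419922), (72.48370361328125, 73.32478332519531), 111.20307922363281)
side ring 504.65936279296875 148.38873291015625 37.45796585083008 ((504.6701965332031, 148.7518768310547), (72.63007354736328, 74.40740966796875), 108.213134765625)
slot [0.521  0.1634 0.034 ] [0.4856 0.1318 0.034 ] 41.839980482411235
slot s [0.4868 0.1282 0.034 ] [0.522  0.1612 0.034 ] 43.11066593360789
knob top (array([0.5746, 0.219 , 0.1201]), np.float64(0.002484013652477873)) [0.5745 0.2181 0.125 ] [0.5724 0.2223 0.125 ]
pivotcap (array([0.5947, 0.1733, 0.0926]), np.float64(0.0013403283695412945))
plate [0.6413 0.1401 0.012 ]
plate [0.462  0.0906 0.012 ]
plate [0.4376 0.1742 0.012 ]
[[ 0.3596 -0.9331 -0.0006]
 [-0.9331 -0.3596  0.0014]
 [-0.0015  0.     -1.    ]]
```

```bash
cat >> h.py <<'E'
def go(x,y,z,ang=None):
    s=bot.sense();M=R.from_rotvec(s["eef_rot"]).as_matrix();a=np.degrees(np.arctan2(M[1,0],M[0,0]))
    w=0
    if ang is not None: w=a-ang; M=M@R.from_euler("z",w,degrees=True).as_matrix()
    print("t",round(s["time"],2),"tcp",s["tcp_pos"].round(4),"ang",round(a,2),"tilt",M[:2,2].round(4),"F",s["wrist_force"].round(1),"w",round(s["width"],3),"need wz",round(w,2),"then d",(M.T@(np.array([x,y,z])-s["tcp_pos"])*1e3).round(1))
E
python3 -c "
from h import *
go(.650,-.227,.2,-36)"
```

```text
t 0.1 tcp [ 0.2066 -0.5361  0.2132] ang -68.93 tilt [-0.0006  0.0014] F [ 0.2  0.8 -0.3] w 1.0 need wz -32.93 then d [ 177.  -510.7   13.4]
```

```bash
python3 -m inch '[{"wz":-6.6},{"wz":-6.6},{"wz":-6.6},{"wz":-6.6},{"wz":-6.5},{"dx":11.8,"dy":-34},{"dx":11.8,"dy":-34},{"dx":11.8,"dy":-34},{"dx":11.8,"dy":-34},{"dx":11.8,"dy":-34},{"dx":11.8,"dy":-34},{"dx":11.8,"dy":-34},{"dx":11.8,"dy":-34},{"dx":11.8,"dy":-34},{"dx":11.8,"dy":-34},{"dx":11.8,"dy":-34},{"dx":11.8,"dy":-34},{"dx":11.8,"dy":-34},{"dx":11.8,"dy":-34},{"dx":11.8,"dy":-34}]'; python3 -c "
from h import *
go(.650,-.227,.1,-36)"
```

```text
t 0.1 tcp [ 0.2066 -0.5361  0.2132] ang -68.93 tilt [-0.0006  0.0014] F [ 0.2  0.8 -0.3] w 1.0 need wz -32.93 then d [ 177.2 -510.6  113.4]validation failed for argument at $[0]...
```

```bash
python3 -m inch '[{"grip":-1,"dx":0,"dy":0,"dz":0,"wx":0,"wy":0,"wz":-6.6},{"grip":-1,"dx":0,"dy":0,"dz":0,"wx":0,"wy":0,"wz":-6.6},{"grip":-1,"dx":0,"dy":0,"dz":0,"wx":0,"wy":0,"wz":-6.6},{"grip":-1,"dx":0,"dy":0,"dz":0,"wx":0,"wy":0,"wz":-6.6},{"grip":-1,"dx":0,"dy":0,"dz":0,"wx":0,"wy":0,"wz":-6.5},{"grip":-1,"dx":11.8,"dy":-34,"dz":0,"wx":0,"wy":0,"wz":0},{"grip":-1,"dx":11.8,"dy":-34,"dz":0,"wx":0,"wy":0,"wz":0},{"grip":-1,"dx":11.8,"dy":-34,"dz":0,"wx":0,"wy":0,"wz":0},{"grip":-1,"dx":11.8,"dy":-34,"dz":0,"wx":0,"wy":0,"wz":0},{"grip":-1,"dx":11.8,"dy":-34,"dz":0,"wx":0,"wy":0,"wz":0},{"grip":-1,"dx":11.8,"dy":-34,"dz":0,"wx":0,"wy":0,"wz":0},{"grip":-1,"dx":11.8,"dy":-34,"dz":0,"wx":0,"wy":0,"wz":0},{"grip":-1,"dx":11.8,"dy":-34,"dz":0,"wx":0,"wy":0,"wz":0},{"grip":-1,"dx":11.8,"dy":-34,"dz":0,"wx":0,"wy":0,"wz":0},{"grip":-1,"dx":11.8,"dy":-34,"dz":0,"wx":0,"wy":0,"wz":0},{"grip":-1,"dx":11.8,"dy":-34,"dz":0,"wx":0,"wy":0,"wz":0},{"grip":-1,"dx":11.8,"dy":-34,"dz":0,"wx":0,"wy":0,"wz":0},{"grip":-1,"dx":11.8,"dy":-34,"dz":0,"wx":0,"wy":0,"wz":0},{"grip":-1,"dx":11.8,"dy":-34,"dz":0,"wx":0,"wy":0,"wz":0},{"grip":-1,"dx":11.8,"dy":-34,"dz":0,"wx":0,"wy":0,"wz":0}]'; python3 -c "
from h import *
go(.650,-.227,.1,-36)"
```

```text
time: 1.77
tcp_pos: [0.6509, -0.2268, 0.2134]
eef_rot: [2.988, -0.971, -0.002]
wrist_force: [0.1, -0.2, 1.1]
width: 1.001
t 1.77 tcp [ 0.6509 -0.2268  0.2134] ang -36.01 tilt [-0.0011  0.0002] F [ 0.1 -0.2  1.1] w 1.001 need wz -0.01 then d [ -0.5   0.7 113.4]
```

```bash
python3 -m inch '[{"grip":-1,"dx":-0.5,"dy":0.7,"dz":20,"wx":0,"wy":0,"wz":0},{"grip":-1,"dx":0,"dy":0,"dz":20,"wx":0,"wy":0,"wz":0},{"grip":-1,"dx":0,"dy":0,"dz":20,"wx":0,"wy":0,"wz":0},{"grip":-1,"dx":0,"dy":0,"dz":20,"wx":0,"wy":0,"wz":0},{"grip":-1,"dx":0,"dy":0,"dz":20,"wx":0,"wy":0,"wz":0},{"grip":-1,"dx":0,"dy":0,"dz":20,"wx":0,"wy":0,"wz":0},{"grip":-1,"dx":0,"dy":0,"dz":20,"wx":0,"wy":0,"wz":0},{"grip":-1,"dx":0,"dy":0,"dz":20,"wx":0,"wy":0,"wz":0},{"grip":-1,"dx":0,"dy":0,"dz":8,"wx":0,"wy":0,"wz":0},{"grip":-1,"dx":0,"dy":0,"dz":8,"wx":0,"wy":0,"wz":0},{"grip":-1,"dx":0,"dy":0,"dz":8,"wx":0,"wy":0,"wz":0},{"grip":-1,"dx":0,"dy":0,"dz":0,"wx":0,"wy":0,"wz":0}]' && python3 -c "
from h import *
go(.650,-.227,.028,-36)
t=bot.camera('top');s=bot.camera('side')
cv2.imwrite('pics/c2.png',np.hstack([crop(t,375,90,90,100,4),crop(s,165,75,90,100,4)]))"
```

```text
time: 2.77
tcp_pos: [0.6485, -0.2283, 0.0288]
eef_rot: [-2.988, 0.971, 0.003]
wrist_force: [-0.2, 0.7, 0.4]
width: 1.0
t 2.77 tcp [ 0.6485 -0.2283  0.0288] ang -36.03 tilt [-0.0017  0.0006] F [-0.2  0.7  0.4] w 1.0 need wz -0.03 then d [ 0.5 -1.9  0.8]
```

View pics/c2.png

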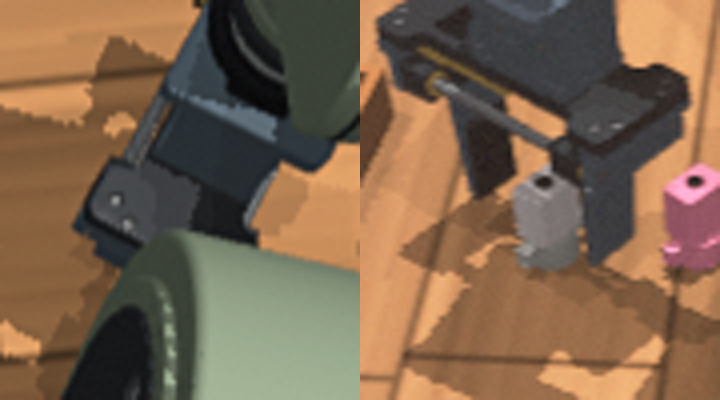

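The side crop shows the bush (at ~(545,220)) between the fingers; the top view is hidden by the wrist. Closing, then a small lift.

```bash
python3 -m inch '[{"grip":-1,"dx":0.5,"dy":-1.9,"dz":0,"wx":0,"wy":0,"wz":0},{"grip":1,"dx":0,"dy":0,"dz":0,"wx":0,"wy":0,"wz":0},{"grip":1,"dx":0,"dy":0,"dz":0,"wx":0,"wy":0,"wz":0},{"grip":1,"dx":0,"dy":0,"dz":0,"wx":0,"wy":0,"wz":0},{"grip":1,"dx":0,"dy":0,"dz":0,"wx":0,"wy":0,"wz":0},{"grip":1,"dx":0,"dy":0,"dz":0,"wx":0,"wy":0,"wz":0},{"grip":1,"dx":0,"dy":0,"dz":0,"wx":0,"wy":0,"wz":0},{"grip":1,"dx":0,"dy":0,"dz":0,"wx":0,"wy":0,"wz":0},{"grip":1,"dx":0,"dy":0,"dz":0,"wx":0,"wy":0,"wz":0},{"grip":1,"dx":0,"dy":0,"dz":0,"wx":0,"wy":0,"wz":0},{"grip":1,"dx":0,"dy":0,"dz":0,"wx":0,"wy":0,"wz":0}]' 25 && python3 -c "
from h import *
go(.504,.148,.160,-52)"
```

```text
time: 3.78
tcp_pos: [0.6506, -0.2272, 0.0299]
eef_rot: [2.988, -0.972, 0.0]
wrist_force: [-0.1, -0.9, -0.9]
width: 0.298
t 3.78 tcp [ 0.6506 -0.2272  0.0299] ang -36.03 tilt [-0.     -0.0001] F [-0.1 -0.9 -0.9] w 0.298 need wz 15.97 then d [-385.9 -115.5 -130.1]
```

```bash
python3 -m inch '[{"grip":1,"dx":0,"dy":0,"dz":0,"wx":0,"wy":0,"wz":0},{"grip":1,"dx":0,"dy":0,"dz":0,"wx":0,"wy":0,"wz":0},{"grip":1,"dx":0,"dy":0,"dz":0,"wx":0,"wy":0,"wz":0},{"grip":1,"dx":0,"dy":0,"dz":0,"wx":0,"wy":0,"wz":0},{"grip":1,"dx":0,"dy":0,"dz":-10,"wx":0,"wy":0,"wz":0},{"grip":1,"dx":0,"dy":0,"dz":-24,"wx":0,"wy":0,"wz":0},{"grip":1,"dx":0,"dy":0,"dz":-24,"wx":0,"wy":0,"wz":0},{"grip":1,"dx":0,"dy":0,"dz":-24,"wx":0,"wy":0,"wz":0},{"grip":1,"dx":0,"dy":0,"dz":-24,"wx":0,"wy":0,"wz":0},{"grip":1,"dx":0,"dy":0,"dz":-24,"wx":0,"wy":0,"wz":0},{"grip":1,"dx":0,"dy":0,"dz":0,"wx":0,"wy":0,"wz":5.3},{"grip":1,"dx":0,"dy":0,"dz":0,"wx":0,"wy":0,"wz":5.3},{"grip":1,"dx":0,"dy":0,"dz":0,"wx":0,"wy":0,"wz":5.4}]' && python3 -c "
from h import *
go(.504,.148,.160,-52)"
```

```text
time: 4.87
tcp_pos: [0.6503, -0.2272, 0.1607]
eef_rot: [2.82, -1.384, 0.0]
wrist_force: [-0.1, -0.4, -3.4]
width: 0.262
t 4.87 tcp [ 0.6503 -0.2272  0.1607] ang -52.28 tilt [ 0.0002 -0.0002] F [-0.1 -0.4 -3.4] w 0.262 need wz -0.28 then d [-385.7 -115.7    0.6]
```

```bash
python3 -m inch '[{"grip":1,"dx":-20,"dy":-6,"dz":0,"wx":0,"wy":0,"wz":0},{"grip":1,"dx":-30,"dy":-9,"dz":0,"wx":0,"wy":0,"wz":0},{"grip":1,"dx":-30,"dy":-9,"dz":0,"wx":0,"wy":0,"wz":0},{"grip":1,"dx":-30,"dy":-9,"dz":0,"wx":0,"wy":0,"wz":0},{"grip":1,"dx":-30,"dy":-9,"dz":0,"wx":0,"wy":0,"wz":0},{"grip":1,"dx":-30,"dy":-9,"dz":0,"wx":0,"wy":0,"wz":0},{"grip":1,"dx":-30,"dy":-9,"dz":0,"wx":0,"wy":0,"wz":0},{"grip":1,"dx":-30,"dy":-9,"dz":0,"wx":0,"wy":0,"wz":0},{"grip":1,"dx":-30,"dy":-9,"dz":0,"wx":0,"wy":0,"wz":0},{"grip":1,"dx":-30,"dy":-9,"dz":0,"wx":0,"wy":0,"wz":0},{"grip":1,"dx":-30,"dy":-9,"dz":0,"wx":0,"wy":0,"wz":0},{"grip":1,"dx":-30,"dy":-9,"dz":0,"wx":0,"wy":0,"wz":0},{"grip":1,"dx":-25,"dy":-8,"dz":0,"wx":0,"wy":0,"wz":0},{"grip":1,"dx":-10,"dy":-2.5,"dz":0,"wx":0,"wy":0,"wz":0},{"grip":1,"dx":0,"dy":0,"dz":0,"wx":0,"wy":0,"wz":0}]' && python3 -c "
from h import *
go(.504,.148,.085,-52)
t=bot.camera('top');s=bot.camera('side')
cv2.imwrite('pics/c3.png',np.hstack([crop(t,195,165,100,120,4),crop(s,210,160,100,120,4)]))"
```

```text
time: 6.12
tcp_pos: [0.5035, 0.1491, 0.1602]
eef_rot: [2.825, -1.373, -0.001]
wrist_force: [0.2, -0.0, -3.9]
width: 0.261
t 6.12 tcp [0.5035 0.1491 0.1602] ang -51.84 tilt [-0.0006  0.0002] F [ 0.2 -0.  -3.9] w 0.261 need wz 0.16 then d [ 1.2  0.3 75.1]
```

View pics/c3.png

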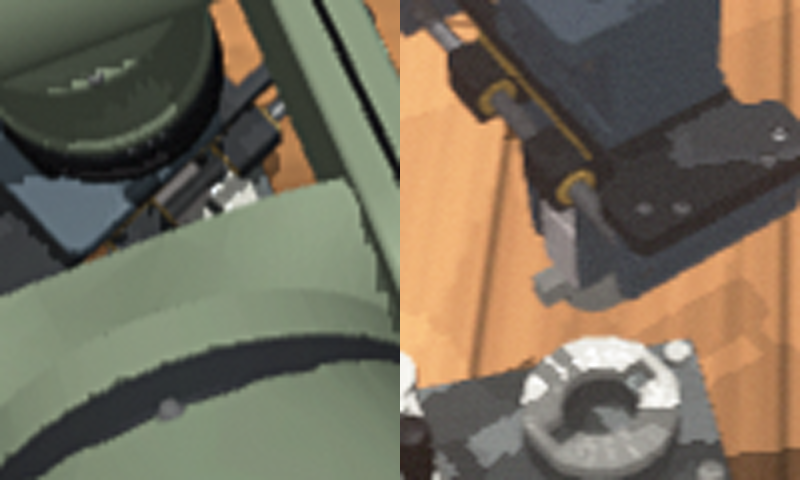

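```bash
python3 -m inch '[{"grip":1,"dx":0.6,"dy":0,"dz":13,"wx":0,"wy":0,"wz":0},{"grip":1,"dx":0,"dy":0,"dz":20,"wx":0,"wy":0,"wz":0},{"grip":1,"dx":0,"dy":0,"dz":20,"wx":0,"wy":0,"wz":0},{"grip":1,"dx":0,"dy":0,"dz":20,"wx":0,"wy":0,"wz":0},{"grip":1,"dx":0,"dy":0,"dz":8,"wx":0,"wy":0,"wz":0},{"grip":1,"dx":0,"dy":0,"dz":0,"wx":0,"wy":0,"wz":0},{"grip":1,"dx":0,"dy":0,"dz":0,"wx":0,"wy":0,"wz":0}]' && python3 -c "
from h import *
go(.504,.148,.069,-52)
s=bot.camera('side')
go(.504,.148,.069,-52)
print(proj('side',(.504,.148,.05)))
cv2.imwrite('pics/c4.png',crop(s,220,200,80,90,6))"
```

```text
time: 6.8
tcp_pos: [0.5058, 0.1461, 0.0792]
eef_rot: [2.822, -1.379, 0.0]
wrist_force: [1.1, -0.9, -2.6]
width: 0.26
t 6.8 tcp [0.5058 0.1461 0.0792] ang -52.09 tilt [ 0.0002 -0.0003] F [ 1.1 -0.9 -2.6] w 0.26 need wz -0.09 then d [-2.6  0.2 10.2]
t 6.85 tcp [0.5063 0.1464 0.0798] ang -52.08 tilt [0.0019 0.0002] F [ 0.6 -0.1 -3.2] w 0.268 need wz -0.08 then d [-2.7  0.9 10.8]
[259.90984079 256.36652277]
```

View pics/c4.png

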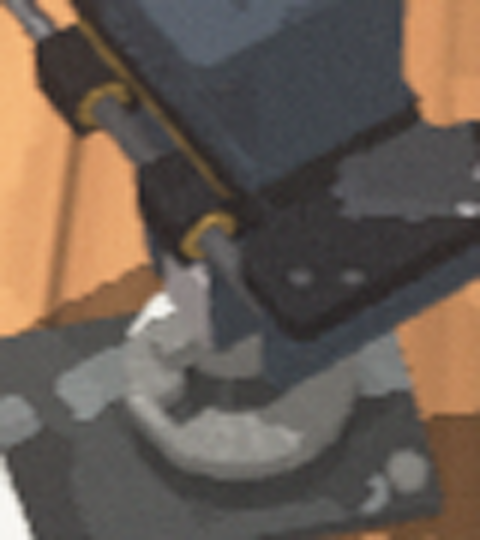

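The bush is just above the ring, apparently roughly over the hole; readings scatter by a mm or two, so average a few.

```bash
for i in 1 2 3 4 5 6; do python3 -m inch '[{"grip":1,"dx":0,"dy":0,"dz":0,"wx":0,"wy":0,"wz":0},{"grip":1,"dx":0,"dy":0,"dz":0,"wx":0,"wy":0,"wz":0}]'|grep -E "tcp|force"; done; python3 -c "
from h import *
go(.504,.148,.069,-52)"
```

```text
tcp_pos: [0.506, 0.1469, 0.0801]
wrist_force: [-0.4, 0.6, -2.9]
tcp_pos: [0.5054, 0.147, 0.0795]
wrist_force: [-0.8, 0.1, -3.4]
tcp_pos: [0.5051, 0.1469, 0.0791]
wrist_force: [0.0, -0.0, -2.7]
tcp_pos: [0.5051, 0.1469, 0.0789]
wrist_force: [-0.9, 0.2, -3.3]
tcp_pos: [0.5051, 0.1469, 0.0789]
wrist_force: [0.5, 0.5, -4.0]
tcp_pos: [0.5051, 0.1469, 0.0789]
wrist_force: [0.2, -0.9, -3.2]
t 7.85 tcp [0.5051 0.1469 0.0789] ang -52.03 tilt [-0.     -0.0001] F [ 0.2 -0.9 -3.2] w 0.264 need wz -0.03 then d [-1.6  0.2  9.9]
```

```bash
python3 -m inch '[{"grip":1,"dx":-1.6,"dy":0.2,"dz":0,"wx":0,"wy":0,"wz":0},{"grip":1,"dx":0,"dy":0,"dz":0,"wx":0,"wy":0,"wz":0},{"grip":1,"dx":0,"dy":0,"dz":0,"wx":0,"wy":0,"wz":0},{"grip":1,"dx":0,"dy":0,"dz":3,"wx":0,"wy":0,"wz":0},{"grip":1,"dx":0,"dy":0,"dz":3,"wx":0,"wy":0,"wz":0},{"grip":1,"dx":0,"dy":0,"dz":3,"wx":0,"wy":0,"wz":0},{"grip":1,"dx":0,"dy":0,"dz":3,"wx":0,"wy":0,"wz":0},{"grip":1,"dx":0,"dy":0,"dz":0,"wx":0,"wy":0,"wz":0},{"grip":1,"dx":0,"dy":0,"dz":0,"wx":0,"wy":0,"wz":0},{"grip":1,"dx":0,"dy":0,"dz":0,"wx":0,"wy":0,"wz":0}]';for i in 1 2; do python3 -m inch '[{"grip":1,"dx":0,"dy":0,"dz":1.5,"wx":0,"wy":0,"wz":0},{"grip":1,"dx":0,"dy":0,"dz":0,"wx":0,"wy":0,"wz":0},{"grip":1,"dx":0,"dy":0,"dz":0,"wx":0,"wy":0,"wz":0}]'|grep -E "tcp|force"; done
```

```text
time: 8.68
tcp_pos: [0.504, 0.148, 0.0669]
eef_rot: [2.823, -1.378, 0.0]
wrist_force: [-0.2, 0.7, -3.5]
width: 0.263
tcp_pos: [0.504, 0.148, 0.0654]
wrist_force: [0.4, 0.7, -2.8]
tcp_pos: [0.5039, 0.148, 0.0638]
wrist_force: [0.1, -0.4, -4.0]
```

```bash
for i in 1 2 3 4 5 ; do python3 -m inch '[{"grip":1,"dx":0,"dy":0,"dz":1,"wx":0,"wy":0,"wz":0},{"grip":1,"dx":0,"dy":0,"dz":0,"wx":0,"wy":0,"wz":0},{"grip":1,"dx":0,"dy":0,"dz":0,"wx":0,"wy":0,"wz":0}]'|grep -E "tcp|force"; done
```

```text
tcp_pos: [0.5039, 0.148, 0.0629]
wrist_force: [-0.1, 0.5, -2.6]
tcp_pos: [0.5039, 0.148, 0.0619]
wrist_force: [-0.3, -0.6, -2.9]
tcp_pos: [0.5039, 0.148, 0.0609]
wrist_force: [-0.1, -0.1, -3.9]
tcp_pos: [0.504, 0.148, 0.0599]
wrist_force: [-0.4, -0.6, -2.1]
tcp_pos: [0.5041, 0.148, 0.0595]
wrist_force: [-1.3, -0.4, 4.2]
```

Ears rest on the ring with about 7 N. Turning toward the slots.

```bash
for i in 1 2 3 4 5; do python3 -m inch '[{"grip":1,"dx":0,"dy":0,"dz":0,"wx":0,"wy":0,"wz":-1},{"grip":1,"dx":0,"dy":0,"dz":0,"wx":0,"wy":0,"wz":0},{"grip":1,"dx":0,"dy":0,"dz":0,"wx":0,"wy":0,"wz":0}]'|grep -E "tcp|force"; done; python3 -c "
from h import *
go(.504,.148,.05,-47.6)"
```

```text
tcp_pos: [0.5043, 0.1478, 0.0593]
wrist_force: [-1.6, -2.1, 4.9]
tcp_pos: [0.5044, 0.1477, 0.0592]
wrist_force: [0.3, -4.5, 4.7]
tcp_pos: [0.5033, 0.1483, 0.058]
wrist_force: [-0.6, -0.3, -3.1]
tcp_pos: [0.5035, 0.1482, 0.0584]
wrist_force: [-0.5, 0.1, -3.1]
tcp_pos: [0.5039, 0.148, 0.0589]
wrist_force: [0.3, 0.2, -4.1]
t 11.68 tcp [0.5039 0.148  0.0589] ang -47.02 tilt [-0.0001 -0.    ] F [ 0.3  0.2 -4.1] w 0.257 need wz 0.58 then d [ 0.1 -0.1  8.9]
```

Contact force vanished at about -49°: ears over the slots. Descend gently.

```bash
for i in 1 2 3 4 5 6 7 8; do python3 -m inch '[{"grip":1,"dx":0,"dy":0,"dz":1,"wx":0,"wy":0,"wz":0},{"grip":1,"dx":0,"dy":0,"dz":0,"wx":0,"wy":0,"wz":0},{"grip":1,"dx":0,"dy":0,"dz":0,"wx":0,"wy":0,"wz":0}]'|grep -E "tcp|force"; done; python3 -c "
from h import *
go(.504,.148,.05,-47.6);print(bot.sense()['torque'])"
```

```text
tcp_pos: [0.5039, 0.148, 0.0578]
wrist_force: [-0.6, -0.1, -2.6]
tcp_pos: [0.5039, 0.148, 0.0569]
wrist_force: [-0.4, -0.0, -3.6]
tcp_pos: [0.5039, 0.148, 0.0558]
wrist_force: [0.5, -0.1, -3.5]
tcp_pos: [0.5039, 0.1479, 0.0549]
wrist_force: [-0.0, -0.5, -3.1]
tcp_pos: [0.5039, 0.148, 0.0539]
wrist_force: [0.3, 0.5, -3.9]
tcp_pos: [0.5039, 0.148, 0.0528]
wrist_force: [-1.0, 0.7, -2.2]
tcp_pos: [0.5039, 0.148, 0.0519]
wrist_force: [0.4, -0.2, -3.3]
tcp_pos: [0.504, 0.148, 0.0509]
wrist_force: [1.2, 0.4, -2.9]
t 13.68 tcp [0.504  0.148  0.0509] ang -47.02 tilt [ 0.0001 -0.0001] F [ 1.2  0.4 -2.9] w 0.261 need wz 0.58 then d [-0.  -0.   0.9]
[-0.03241894 -0.06073014 -0.03318475]
```

```bash
for i in 1 2 3 ; do python3 -m inch '[{"grip":1,"dx":0,"dy":0,"dz":0.6,"wx":0,"wy":0,"wz":0},{"grip":1,"dx":0,"dy":0,"dz":0,"wx":0,"wy":0,"wz":0},{"grip":1,"dx":0,"dy":0,"dz":0,"wx":0,"wy":0,"wz":0}]'|grep -E "tcp|force"; done
```

```text
tcp_pos: [0.504, 0.148, 0.0508]
wrist_force: [-1.7, -1.1, 4.3]
tcp_pos: [0.504, 0.148, 0.0508]
wrist_force: [-2.5, -1.2, 8.5]
tcp_pos: [0.504, 0.148, 0.0508]
wrist_force: [-3.5, -1.2, 12.4]
```

Bush is home: 8.9 mm below the resting height, with firm contact. Release and retreat, then check where the clamp linkage is and whether the bush stayed.

```bash
python3 -m inch '[{"grip":1,"dx":0,"dy":0,"dz":-1.5,"wx":0,"wy":0,"wz":0},{"grip":1,"dx":0,"dy":0,"dz":0,"wx":0,"wy":0,"wz":0},{"grip":-0.1,"dx":0,"dy":0,"dz":0,"wx":0,"wy":0,"wz":0},{"grip":-0.1,"dx":0,"dy":0,"dz":0,"wx":0,"wy":0,"wz":0},{"grip":-0.1,"dx":0,"dy":0,"dz":0,"wx":0,"wy":0,"wz":0},{"grip":-0.1,"dx":0,"dy":0,"dz":0,"wx":0,"wy":0,"wz":0},{"grip":-0.1,"dx":0,"dy":0,"dz":0,"wx":0,"wy":0,"wz":0},{"grip":-0.1,"dx":0,"dy":0,"dz":0,"wx":0,"wy":0,"wz":0},{"grip":-0.1,"dx":0,"dy":0,"dz":-5,"wx":0,"wy":0,"wz":0},{"grip":-0.1,"dx":0,"dy":0,"dz":-10,"wx":0,"wy":0,"wz":0},{"grip":-0.1,"dx":0,"dy":0,"dz":-25,"wx":0,"wy":0,"wz":0},{"grip":-0.1,"dx":0,"dy":0,"dz":-35,"wx":0,"wy":0,"wz":0},{"grip":-0.1,"dx":0,"dy":0,"dz":-35,"wx":0,"wy":0,"wz":0},{"grip":-0.1,"dx":0,"dy":0,"dz":-30,"wx":0,"wy":0,"wz":0},{"grip":-0.1,"dx":0,"dy":0,"dz":0,"wx":0,"wy":0,"wz":0}]' && python3 - <<'E'
from h import *
np.set_printoptions(precision=4,suppress=True)
T3=lambda x,y:((x+.5)/3-.5+178,(y-250+.5)/3-.5+152)
S4=lambda x,y:((x-310+.5)/4-.5+185,(y-250+.5)/4-.5+235)
print("post",two(T3(140,268),S4(339,298)))
print("mid",two(T3(102,325),S4(400,350)), plane("top",*T3(102,325),.095))
go(.605,.2345,.18)
s=bot.camera('side'); cv2.imwrite('pics/c5.png',crop(s,180,190,130,120,5))
E
```

```text
time: 15.68
tcp_pos: [0.5078, 0.1491, 0.1983]
eef_rot: [-2.872, 1.25, -0.018]
wrist_force: [1.4, 0.1, 1.1]
width: 0.547
post (array([0.6194, 0.1671, 0.1001]), np.float64(0.0008465572215913254))
mid (array([0.5864, 0.1935, 0.1016]), np.float64(0.005254602341793261)) [0.5857 0.1946 0.095 ]
t 15.68 tcp [0.5078 0.1491 0.1983] ang -47.03 tilt [0.014  0.0037] F [1.4 0.1 1.1] w 0.547 need wz 0 then d [   3.6 -129.1   19.9]
```

View pics/c5.png

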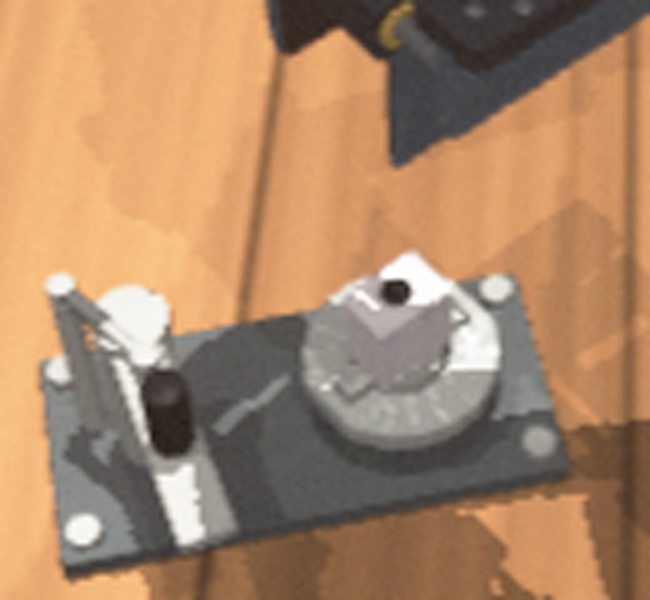

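The side crop shows the bush fully down with its ears in the slots (grip top at (400,275)), clamp still open, spring post top at (60,285). Now move behind the knob with fingers shut.

```bash
python3 -m inch '[{"grip":1,"dx":0,"dy":0,"dz":0,"wx":0,"wy":0,"wz":6},{"grip":1,"dx":0,"dy":0,"dz":0,"wx":0,"wy":0,"wz":6},{"grip":1,"dx":0,"dy":0,"dz":0,"wx":0,"wy":0,"wz":5.6},{"grip":1,"dx":0,"dy":0,"dz":0,"wx":0,"wy":0,"wz":0},{"grip":1,"dx":0,"dy":0,"dz":0,"wx":0,"wy":0,"wz":0},{"grip":1,"dx":0,"dy":0,"dz":0,"wx":0,"wy":0,"wz":0}]'; python3 -c "
from h import *
go(.6067,.2338,.198,-64.6)"
```

```text
time: 16.23
tcp_pos: [0.5036, 0.1479, 0.1903]
eef_rot: [2.656, -1.676, -0.001]
wrist_force: [0.1, -0.7, -0.7]
width: 0.142
t 16.23 tcp [0.5036 0.1479 0.1903] ang -64.51 tilt [-0.0009 -0.0003] F [ 0.1 -0.7 -0.7] w 0.142 need wz 0.09 then d [ -33.4 -129.9   -7.9]
```

```bash
python3 -m inch '[{"grip":1,"dx":-5.6,"dy":-21.7,"dz":0,"wx":0,"wy":0,"wz":0},{"grip":1,"dx":-5.6,"dy":-21.7,"dz":0,"wx":0,"wy":0,"wz":0},{"grip":1,"dx":-5.6,"dy":-21.7,"dz":0,"wx":0,"wy":0,"wz":0},{"grip":1,"dx":-5.6,"dy":-21.7,"dz":0,"wx":0,"wy":0,"wz":0},{"grip":1,"dx":-5.6,"dy":-21.7,"dz":0,"wx":0,"wy":0,"wz":0},{"grip":1,"dx":-5.6,"dy":-21.7,"dz":0,"wx":0,"wy":0,"wz":0},{"grip":1,"dx":0,"dy":0,"dz":0,"wx":0,"wy":0,"wz":0},{"grip":1,"dx":0,"dy":0,"dz":0,"wx":0,"wy":0,"wz":0},{"grip":1,"dx":0,"dy":0,"dz":0,"wx":0,"wy":0,"wz":0},{"grip":1,"dx":0,"dy":0,"dz":15,"wx":0,"wy":0,"wz":0},{"grip":1,"dx":0,"dy":0,"dz":20,"wx":0,"wy":0,"wz":0},{"grip":1,"dx":0,"dy":0,"dz":20,"wx":0,"wy":0,"wz":0},{"grip":1,"dx":0,"dy":0,"dz":20,"wx":0,"wy":0,"wz":0},{"grip":1,"dx":0,"dy":0,"dz":15,"wx":0,"wy":0,"wz":0},{"grip":1,"dx":0,"dy":0,"dz":4,"wx":0,"wy":0,"wz":0},{"grip":1,"dx":0,"dy":0,"dz":0,"wx":0,"wy":0,"wz":0},{"grip":1,"dx":0,"dy":0,"dz":0,"wx":0,"wy":0,"wz":0},{"grip":1,"dx":0,"dy":0,"dz":0,"wx":0,"wy":0,"wz":0},{"grip":1,"dx":0,"dy":0,"dz":0,"wx":0,"wy":0,"wz":0}]'; python3 -c "
from h import *
go(.6067,.2338,.097,-64.6)
s=bot.camera('side'); cv2.imwrite('pics/c6.png',crop(s,160,190,130,120,5))"
```

```text
time: 17.82
tcp_pos: [0.6079, 0.2343, 0.0981]
eef_rot: [-2.653, 1.678, -0.003]
wrist_force: [-0.1, -0.3, 0.1]
width: 0.001
t 17.82 tcp [0.6079 0.2343 0.0981] ang -64.63 tilt [0.0025 0.0008] F [-0.1 -0.3  0.1] w 0.001 need wz -0.03 then d [-0.1  1.3  1.1]
```

View pics/c6.png

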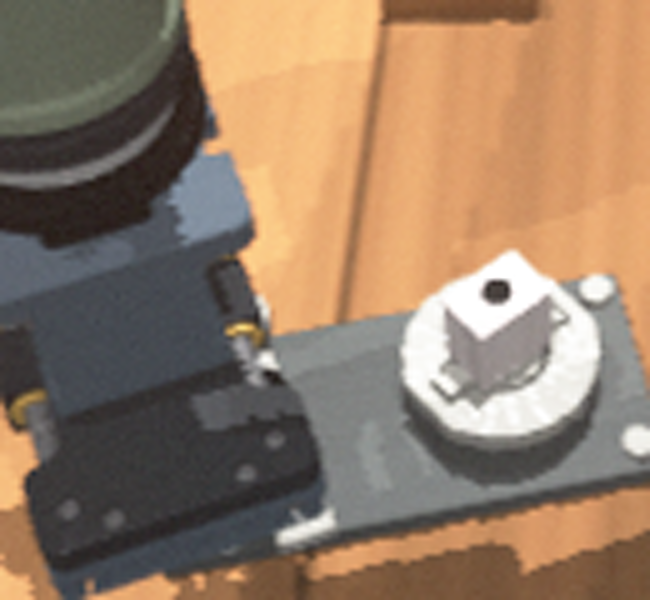

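Bush clearly home; the gripper hides the knob but no force is felt. Approach until contact.

```bash
for i in 1 2 3 4; do python3 -m inch '[{"grip":1,"dx":0,"dy":2,"dz":0,"wx":0,"wy":0,"wz":0},{"grip":1,"dx":0,"dy":2,"dz":0,"wx":0,"wy":0,"wz":0},{"grip":1,"dx":0,"dy":0,"dz":0,"wx":0,"wy":0,"wz":0},{"grip":1,"dx":0,"dy":0,"dz":0,"wx":0,"wy":0,"wz":0}]'|grep -E "tcp|force"; done
```

```text
tcp_pos: [0.6035, 0.2324, 0.0968]
wrist_force: [0.4, -0.2, 0.4]
tcp_pos: [0.5998, 0.2307, 0.0966]
wrist_force: [0.5, -0.1, -0.6]
tcp_pos: [0.5968, 0.2291, 0.0967]
wrist_force: [1.2, 0.9, -0.0]
tcp_pos: [0.5942, 0.2282, 0.0969]
wrist_force: [3.9, 2.2, -1.6]
```

Contact at 24 mm from the knob's centre, as modelled. Sweep along the arc.

```bash
for i in 1 2 3 4; do python3 -m inch '[{"grip":1,"dx":-1.2,"dy":2.65,"dz":0,"wx":0,"wy":0,"wz":-3},{"grip":1,"dx":-1.2,"dy":2.65,"dz":0,"wx":0,"wy":0,"wz":-3},{"grip":1,"dx":-1.2,"dy":2.65,"dz":0,"wx":0,"wy":0,"wz":-3},{"grip":1,"dx":0,"dy":0,"dz":0,"wx":0,"wy":0,"wz":0}]'|grep -E "tcp|force"; python3 - <<'E'
from h import *
s=bot.sense();M=R.from_rotvec(s["eef_rot"]).as_matrix();print((M.T@(np.array([.5956,.1732,.097])-s["tcp_pos"])*1e3).round(1), np.degrees(np.arctan2(M[1,0],M[0,0])).round(1))
E
done
```

```text
tcp_pos: [0.585, 0.2272, 0.0969]
wrist_force: [3.6, 1.9, -2.2]
[50.5 21.8 -0.1] -55.6
tcp_pos: [0.5762, 0.2247, 0.0969]
wrist_force: [3.4, 0.6, -1.5]
[50.7 21.3 -0. ] -46.6
tcp_pos: [0.5681, 0.2209, 0.097]
wrist_force: [3.3, -0.2, -0.1]
[50.9 21.   0. ] -37.7
tcp_pos: [0.5599, 0.2166, 0.0968]
wrist_force: [2.6, -0.4, -0.6]
[52.2 20.8 -0.2] -28.7
```

```bash
for i in 1 2 3 4; do python3 -m inch '[{"grip":1,"dx":-1.1,"dy":2.65,"dz":0,"wx":0,"wy":0,"wz":-3},{"grip":1,"dx":-1.1,"dy":2.65,"dz":0,"wx":0,"wy":0,"wz":-3},{"grip":1,"dx":-1.1,"dy":2.65,"dz":0,"wx":0,"wy":0,"wz":-3},{"grip":1,"dx":0,"dy":0,"dz":0,"wx":0,"wy":0,"wz":0}]'|grep -E "tcp|force"; done; python3 - <<'E'
from h import *
s=bot.sense();M=R.from_rotvec(s["eef_rot"]).as_matrix();print((M.T@(np.array([.5956,.1732,.097])-s["tcp_pos"])*1e3).round(1), np.degrees(np.arctan2(M[1,0],M[0,0])).round(1))
E
```

```text
tcp_pos: [0.552, 0.2107, 0.0963]
wrist_force: [-0.5, -0.1, 0.7]
tcp_pos: [0.5468, 0.2041, 0.0962]
wrist_force: [0.7, 0.3, 0.0]
tcp_pos: [0.543, 0.1968, 0.0964]
wrist_force: [-0.1, 0.5, -0.2]
tcp_pos: [0.5402, 0.1889, 0.0965]
wrist_force: [-0.4, -0.7, -0.5]
[53.  22.5 -0.6] 7.2
```

The push force vanished past ~48°: it snapped over. Back off, lift, and look.

```bash
python3 -m inch '[{"grip":1,"dx":0,"dy":-6,"dz":0,"wx":0,"wy":0,"wz":0},{"grip":1,"dx":0,"dy":-6,"dz":0,"wx":0,"wy":0,"wz":0},{"grip":1,"dx":0,"dy":0,"dz":-15,"wx":0,"wy":0,"wz":0},{"grip":1,"dx":0,"dy":0,"dz":-30,"wx":0,"wy":0,"wz":0},{"grip":1,"dx":0,"dy":0,"dz":-35,"wx":0,"wy":0,"wz":0},{"grip":1,"dx":0,"dy":0,"dz":-35,"wx":0,"wy":0,"wz":0},{"grip":1,"dx":0,"dy":30,"dz":0,"wx":0,"wy":0,"wz":0},{"grip":1,"dx":0,"dy":35,"dz":0,"wx":0,"wy":0,"wz":0},{"grip":1,"dx":0,"dy":35,"dz":0,"wx":0,"wy":0,"wz":0},{"grip":1,"dx":0,"dy":35,"dz":0,"wx":0,"wy":0,"wz":0},{"grip":1,"dx":0,"dy":35,"dz":0,"wx":0,"wy":0,"wz":0},{"grip":1,"dx":0,"dy":35,"dz":0,"wx":0,"wy":0,"wz":0},{"grip":1,"dx":0,"dy":30,"dz":0,"wx":0,"wy":0,"wz":0},{"grip":1,"dx":0,"dy":0,"dz":0,"wx":0,"wy":0,"wz":0},{"grip":1,"dx":0,"dy":0,"dz":0,"wx":0,"wy":0,"wz":0},{"grip":1,"dx":0,"dy":0,"dz":0,"wx":0,"wy":0,"wz":0}]'; python3 -c "
from h import *
t=bot.camera('top');s=bot.camera('side')
o=np.zeros((600,800,3),np.uint8)
o[:480,:400]=crop(t,178,150,100,120,4);o[:480,400:]=crop(s,185,210,100,120,4)
cv2.imwrite('pics/c7.png',o[:480])
print(np.degrees(1.4))"
```

```text
time: 23.2
tcp_pos: [0.5694, -0.0311, 0.2115]
eef_rot: [-3.134, -0.2, 0.0]
wrist_force: [0.3, 0.7, -0.0]
width: 0.004
80.21409131831524
```

View pics/c7.png

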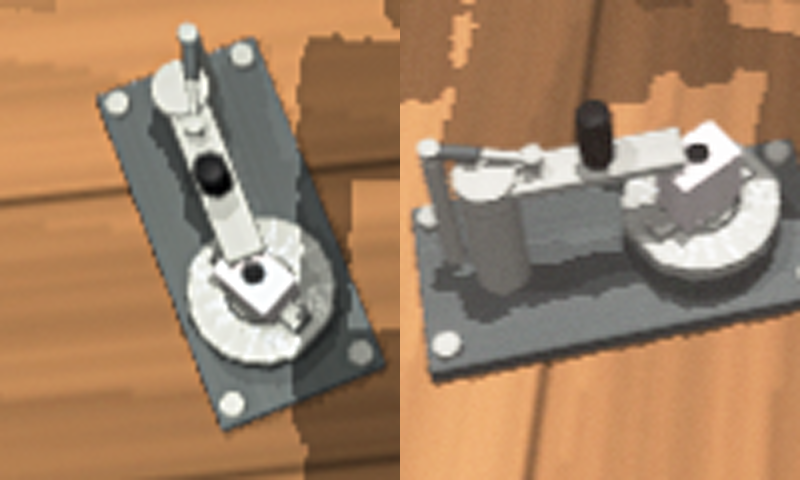

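Both views show the arm lying over the bush's grip, pointing at the seat centre, ears in their slots (top crop ear at (298,318)). The robot is clear, so I'm handing in.

```bash
python3 -c "
from rig import bot
print(bot.finish_job())"
```

```text
the job is handed in; nothing more can be done
None
```

The eared bush is fitted in the seat and the clamp arm is snapped over it. I handed the job in at about 23 s of the 72 s limit.

- **Bush:** I lowered it until its ears rested on the ring, then turned it about 3° under roughly 7 N until the ears found their slots. It went down 8.9 mm (9 mm nominal). The last press to confirm it was home was about 15 N.
- **Clamp:** I pushed the knob round its arc with the fingers shut, needing about 3–4.5 N. The force vanished at about 48°, and the arm went on by itself.
- **Last checks:** the final pictures from both cameras show the arm over the bush's grip, pointing at the seat's centre, with the visible ear in its slot. The gripper was about 0.2 m away and touching nothing. I judged the locked angle by eye and did not measure it.
- **Other items:** I touched nothing else on the bench, though I did not compare before and after pictures of the bystanders.

No check failed. The position readings were off by 1–2 mm just after each move and steadied within about half a second, so I let the arm settle before lining up the bush over the seat.

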